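# Size a brass stamp on the slotted sizing board

## Task

On this leatherworker's bench, find the size of the brass stamp with the red grip on the wooden sizing board: starting with the narrowest slot, set the stamp down on each slot in turn towards the wider ones, until you reach the first slot that takes it. Lower it into that slot, still held, and leave it there lying flat on the slot's floor. Do not disturb the other two stamps (steel plate with red grip, brass plate with black grip).

Things in the scene. Friction and masses are not known exactly. Their poses are not given: they have to be found in the camera images.
- stamp: The stamp to be sized, loose, upright: square brass plate 44 x 44 mm, 12 mm thick, with a square red grip 24 x 24 mm on its middle, sides parallel to the plate's, from 12 to 62 mm above the underside. About 0.23 kg. Origin at the centre of the underside, z up along the grip, x and y along the sides. Take it by the grip from above.
- board: Fixed wooden sizing board, 120 (x) x 280 (y) x 22 mm high, origin centre of underside, z up. Four slots with grey floors side by side along y, 90 mm long in x; wall tops z 22, floors z 8 mm. Width, centre: first 16, y -116; second 28, y -82; third 72, y -20; fourth 96, y +76 mm. Walls 12 mm. The stamp rests on top of the first two (underside z 22); the third is the first that takes it.
- steel_stamp: A stamp to leave alone: bright steel plate 60 x 60 x 12 mm with a red grip of the same size (24 x 24 mm, top at 62 mm). Origin at the centre of its underside, z up. Loose.
- black_stamp: A stamp to leave alone: brass plate 32 x 32 x 12 mm with a black grip of the same size (24 x 24 mm, top at 62 mm). Origin at the centre of its underside, z up. Loose.

How it is judged:
By the outcome, as a careful person would: the job done as asked, in the order asked, and still so for the second after the job is handed in, with the robot touching nothing.
It also fails if it takes over 38 s, if anything falls off the work surface, if the arm or the gripper's body presses on something with over 40 N, if the wrist force passes 120 N, or if a joint passes its speed limit or range.

## Robot

A 7-joint arm with a two-finger parallel gripper is mounted at the origin on the work surface. World frame = base frame: x ahead of the robot, y to its left, z up, the work surface at z = 0. Lengths are in mm, angles in rad, forces in N, time in s.
With the tool pointing down it reaches from about 350 to 900 mm from the base axis. Payload 7.2 kg.
Tool frame: the origin (TCP) lies on the centre line of the jaws, within the pads' length; the fingertips stand 17 mm ahead of it and the grasp point (between the pads) lies 2 mm behind it; z points along the fingers, y is the direction in which the jaws open and shut (so a half turn about z gives the same grasp; the last joint's range is limited). The gripper opens to 88 mm and grips with 3 to 60 N. Pads are 20 mm wide; open, the fingers measure 115 mm over their backs; the gripper's body (75 mm by 178 mm) begins 61 mm behind the grasp point.
Start: joints at [1.207, 0.411, -0.013, 1.596, 0.006, 1.134, -0.082], TCP at [182.179, -597.862, 239.653] pointing down, gripper open.
Joint ranges: [-2.95, 2.95], [-0.29, 1.99], [-1.47, 1.44], [0.14, 2.54], [-1.03, 4.17], [0.13, 1.85], [-2.86, 2.86]. Speed limits (rad/s): [2.39, 2.39, 3.01, 3.01, 3.14, 3.14, 3.14].

## Interface

Orientations are given as a 3x3 rotation matrix whose columns are the frame's x, y, z axes.
In Python, from cell import arm, viewer, workorder gives the robot as it stands. The module is installed in compiled form; this text tells all that it offers.
- The arm moves only by the shell command python3 -m crank 'ROWS' [FORCE]. ROWS is JSON, a list of rows, each a list of 3 entries, a list of its own where there are three numbers: the shift along the tool's x, y, z in mm, then the turn, a rotation vector about the tool's x, y, z in degrees, then the finger opening in mm, from 0 to 87.8. In form: [[[tx, ty, tz], [wx, wy, wz], hand], ...]. A call has 1 to 8 rows; each row shifts and turns the commanded pose from where the row before left it, along the tool's axes as they then stand; what a row does not reach is not made up. A row lasts 1/8 s, in which the tool goes at most 62.5 mm and 10.7 degrees, less where a joint would pass 70% of its speed; a pose out of reach is approached as far as the arm can. A call is refused whole if a number of a shift passes 62.5 or a number of a turn 10.7, either way. A call with a gripper value outside its range is refused whole. The fingers move at their own pace and stop on an object; FORCE is the grip in N (left out, the last holds). Time passes only in rows, so rows that do not move let the fingers close. It gives the time, the measured TCP pose, the force and the opening at its end, in the units of the state.
- arm.observe(): the state, without advancing time (a new reading comes with each control period).
- viewer.camera(name): name is "side" or "top" or "wrist"; returns (picture, depth): 384x512x3 uint8, red, green, blue; 384x512 float32, mm along the optical axis (not along the pixel's ray), 0 where there is no reading.
- viewer.get_calibration(name): a dict with "K" (3x3 intrinsics, pixels), "k1" (the pictures are not rectified: a ray, as slopes to the right and down, at radius r is drawn at 1 + k1 r^2 times it, then the intrinsics apply), "R" (3x3) and "t" (3): a world point X has camera coordinates R X + t; the wrist camera has in their place "mount" (4x4, takes a point from camera to tool coordinates, whose origin is the TCP and whose axes are the flange's). Camera axes: x right, y down, z forward; pixel columns grow to the right and rows downward; lengths in mm; the calibration is good to about 2 mm. A picture is of the moment at which its call begins: read the wrist's pose just before it. get_calibration takes no time and is no camera call.
- workorder.hand_in(): hands the job in, once; it reports no verdict.
The state is a dict: "clock": time; "joints": joint angles; "dq": joint speeds; "joint_torque": joint torques, N m; "tcp_pos": TCP position; "ee_rot": TCP orientation; "wrist_force": force on the tool from outside, world axes, zero at the start; "wrist_torque": the same for the moment, N m; "width": finger opening in mm.
Only numpy, scipy, OpenCV 4.12 (cv2) and the standard library are available. Lean on these libraries where they do the work, as an engineer would, in place of code of your own. Each camera call takes 0.05 s, during which the arm holds its last target.

## Working session

There is one attempt and no reset: what is moved stays moved. The work goes in short steps, Python scripts to look and compute and a shell command to move; the robot and the scene stay as the last step left them, time stands still between calls to the robot, and variables do not carry over. Pictures are saved under pics/ and viewed, and the job is handed in when it is done.

```bash
mkdir -p pics; ls; cat > h.py <<'E'
import numpy as np,cv2
from cell import arm,viewer,workorder
def px2w(name,u,v,d,cal,st=None):
    K=np.array(cal['K']);k1=cal['k1']
    x=(u-K[0,2])/K[0,0];y=(v-K[1,2])/K[1,1]
    p=cv2.undistortPoints(np.array([[[u,v]]],float),K,np.array([k1,0,0,0,0.]))[0,0]
    pc=np.array([p[0]*d,p[1]*d,d])
    if 'mount' in cal:
        M=np.array(cal['mount']);pt=M[:3,:3]@pc+M[:3,3]
        return np.array(st['ee_rot'])@pt+np.array(st['tcp_pos'])
    return np.array(cal['R']).T@(pc-np.array(cal['t']))
E
python3 - <<'E'
from h import *
s=arm.observe()
print({k:np.round(v,3).tolist() for k,v in s.items()})
for n in ['top','side']:
    p,d=viewer.camera(n); np.savez(f'{n}0.npz',p=p,d=d)
    cv2.imwrite(f'pics/{n}0.png',p[:,:,::-1]); c=viewer.get_calibration(n);print(n,{k:np.round(v,3).tolist() for k,v in c.items()})
E
```

```text
pics
{'clock': 0.0, 'joints': [1.207, 0.412, -0.013, 1.597, 0.006, 1.134, -0.082], 'dq': [0.001, 0.001, 0.0, -0.0, -0.001, -0.0, 0.001], 'joint_torque': [-0.001, -58.796, 0.641, -29.107, -0.054, 0.018, 0.0], 'tcp_pos': [181.994, -597.4, 238.791], 'ee_rot': [[0.957, 0.292, -0.001], [0.292, -0.957, 0.002], [-0.0, -0.002, -1.0]], 'wrist_force': [-0.685, -0.079, -0.153], 'wrist_torque': [0.033, -0.021, -0.005], 'width': 87.683}
top {'K': [[384.159, 0.0, 254.347], [0.0, 384.159, 190.959], [0.0, 0.0, 1.0]], 'k1': -0.078, 'R': [[0.015, -1.0, 0.027], [-0.987, -0.019, -0.158], [0.158, -0.024, -0.987]], 't': [-119.673, 495.629, 824.844]}
side {'K': [[466.554, 0.0, 253.35], [0.0, 466.554, 187.437], [0.0, 0.0, 1.0]], 'k1': 0.016, 'R': [[-0.939, -0.343, 0.007], [-0.268, 0.721, -0.639], [0.214, -0.602, -0.769]], 't': [455.205, 242.125, 962.37]}
```

View pics/top0.png

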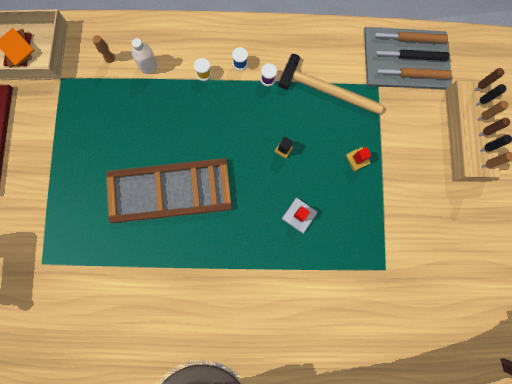

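View pics/side0.png

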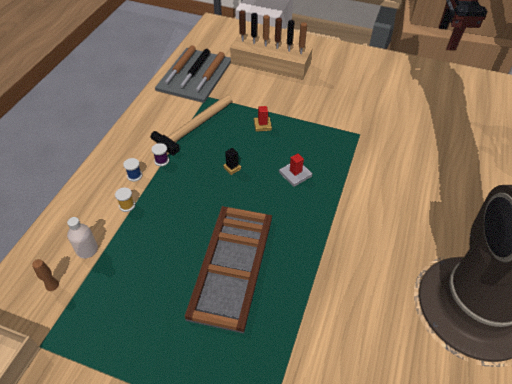

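The target (brass plate, red grip) is at about (360,157) in the top view. The steel stamp is at (300,215), the black one at (285,147), and the board spans (107..231, 160..221) with its narrow slots on the right. I'll enlarge these next.

```bash
python3 - <<'E'
from h import *
p=np.load('top0.npz')['p'][:,:,::-1]
a=cv2.resize(p[140:176,340:384],None,fx=14,fy=14,interpolation=cv2.INTER_CUBIC)
cv2.imwrite('pics/t_st.png',a)
b=cv2.resize(p[150:230,95:240],None,fx=5.5,fy=5.5,interpolation=cv2.INTER_CUBIC)
cv2.imwrite('pics/t_bd.png',b)
E
```

```text
(no output)
```

View pics/t_st.png

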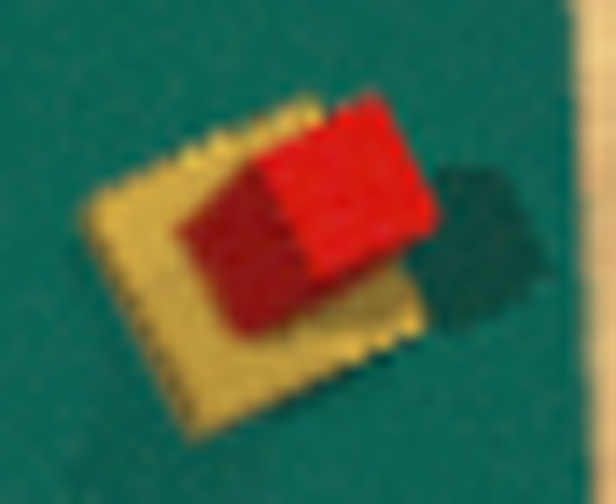

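View pics/t_bd.png

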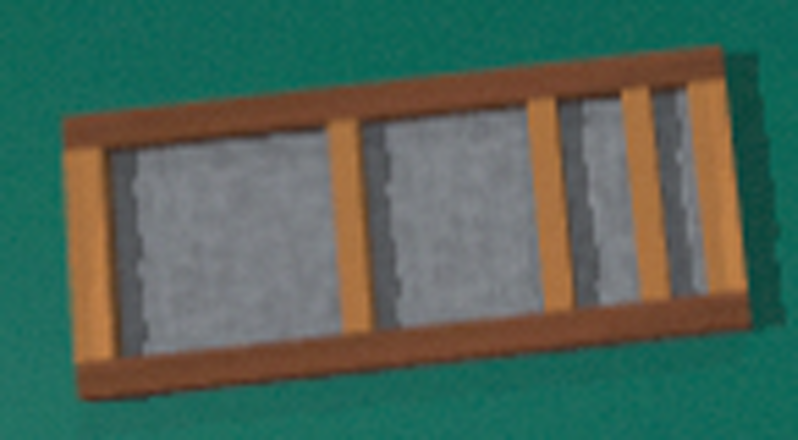

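```bash
cat >> h.py <<'E'
def plane(name,u,v,z,cal,st=None):
    a=px2w(name,u,v,100.,cal,st);b=px2w(name,u,v,200.,cal,st)
    return a+(b-a)*(z-a[2])/(b[2]-a[2])
E
python3 - <<'E'
from h import *
c=viewer.get_calibration('top');print('cam',-np.array(c['R']).T@np.array(c['t']))
def f(pts,u0,v0,s,z):
    r=[]
    for x,y in pts: r.append(plane('top',u0+(x+.5)/s-.5,v0+(y+.5)/s-.5,z,c))
    r=np.array(r);print(r.round(1).tolist(),'mean',r.mean(0).round(1))
    for i in range(len(r)):
        e=r[(i+1)%len(r)]-r[i];print('  edge',np.linalg.norm(e[:2]).round(1),np.degrees(np.arctan2(e[1],e[0])).round(1))
    return r
f([(375,93),(438,215),(313,280),(252,160)],340,140,14,62)
f([(85,212),(200,428),(425,318)],340,140,14,12)
f([(65,118),(720,47),(750,328),(80,398)],95,150,5.5,22)
d=np.load('top0.npz')['d']
def dp(u,v): print('depth pt',u,v,px2w('top',u,v,float(d[v,u]),c).round(1))
for u,v in [(364,156),(348,158),(300,260),(352,166),(140,195),(158,190),(194,190),(170,164),(170,212),(302,213),(285,144)]: dp(u,v)
E
```

```text
cam [360.87355047 -90.57167217 895.49060356]
[[602.3, -364.0, 62.0], [582.1, -373.7, 62.0], [570.8, -352.6, 62.0], [590.5, -343.2, 62.0]] mean [ 586.4 -358.4   62. ]
  edge 22.4 -154.3
  edge 23.9 118.3
  edge 21.9 25.5
  edge 23.9 -60.4
[[594.3, -329.0, 12.0], [557.0, -347.9, 12.0], [577.2, -387.7, 12.0]] mean [ 576.2 -354.9   12. ]
  edge 41.8 -153.1
  edge 44.6 -63.1
  edge 61.1 73.7
[[540.9, 233.3, 22.0], [576.9, -43.2, 22.0], [457.4, -58.9, 22.0], [422.8, 218.1, 22.0]] mean [499.5  87.3  22. ]
  edge 278.8 -82.6
  edge 120.5 -172.5
  edge 279.1 97.1
  edge 119.1 7.3
depth pt 364 156 [ 578.4 -356.9   64.7]
depth pt 348 158 [ 586.1 -334.4   12.8]
depth pt 300 260 [ 344.6 -220.     0.6]
depth pt 352 166 [ 566.9 -343.8   12. ]
depth pt 140 195 [487.9 154.3   9.8]
depth pt 158 190 [498.  109.2  25.8]
depth pt 194 190 [500.1  27.   22.7]
depth pt 170 164 [5.653e+02 8.980e+01 3.000e-01]
depth pt 170 212 [448.2  79.5  23.9]
depth pt 302 213 [ 447.3 -215.5   63.3]
depth pt 285 144 [ 602.3 -178.    62.8]
```

```bash
python3 -m crank '[[[50,-12,0],[0,0,0],87],[[50,-12,0],[0,0,0],87],[[50,-12,0],[0,0,0],87],[[50,-12,0],[0,0,0],87],[[50,-12,0],[0,0,0],87],[[50,-12,0],[0,0,0],87],[[50,-12,0],[0,0,0],87],[[50,-12,0],[0,0,0],87]]'
```

```text
clock: 1.1
tcp_pos: [537.9, -388.4, 239.2]
ee_rot: [[0.957, 0.291, -0.001], [0.291, -0.957, 0.0], [-0.001, -0.0, -1.0]]
wrist_force: [0.4, -0.3, -0.1]
width: 86.8
```

```bash
python3 -m crank '[[[28,-8,20],[0,0,0],87],[[28,-7,20],[0,0,0],87],[[0,0,0],[0,0,-10],87],[[0,0,0],[0,0,0],87]]'
python3 - <<'E'
from h import *
import json
s=arm.observe();p,d=viewer.camera('wrist');np.savez('w1.npz',p=p,d=d,R=s['ee_rot'],t=s['tcp_pos'])
cv2.imwrite('pics/w1.png',p[:,:,::-1]);c=viewer.get_calibration('wrist');print(c,s['tcp_pos'],s['ee_rot'])
E
```

```text
clock: 1.6
tcp_pos: [585.9, -358.4, 198.7]
ee_rot: [[0.892, 0.453, -0.001], [0.453, -0.892, 0.001], [-0.001, -0.001, -1.0]]
wrist_force: [-0.5, -0.3, 0.4]
width: 87.0
{'K': array([[298.35332484,   0.        , 252.16744687],
       [  0.        , 298.35332484, 190.61447558],
       [  0.        ,   0.        ,   1.        ]]), 'k1': -0.07292831280910267, 'mount': array([[ 2.16625741e-04, -9.70801588e-01, -2.39883785e-01,
         6.55407259e+01],
       [ 9.99999911e-01,  2.96945128e-04, -2.98682463e-04,
         7.51402085e-02],
       [ 3.61193731e-04, -2.39883699e-01,  9.70801566e-01,
        -1.46747895e+02],
       [ 0.00000000e+00,  0.00000000e+00,  0.00000000e+00,
         1.00000000e+00]])} [ 585.87256004 -358.41341608  198.72083299] [[ 8.91588411e-01  4.52844912e-01 -1.26122846e-03]
 [ 4.52846094e-01 -8.91588258e-01  8.90419622e-04]
 [-7.21274488e-04 -1.36503020e-03 -9.99998808e-01]]
```

View pics/w1.png

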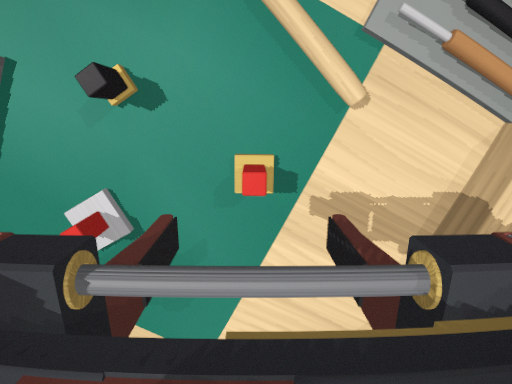

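The target stands between the fingers at about (254,176), with its sides nearly parallel to the image axes. The black stamp is at (105,82) and the steel one at (97,218).

```bash
python3 - <<'E'
from h import *
p=np.load('w1.npz')['p'][:,:,::-1]
cv2.imwrite('pics/w1c.png',cv2.resize(p[148:202,228:282],None,fx=11,fy=11,interpolation=cv2.INTER_CUBIC))
E
```

```text
(no output)
```

View pics/w1c.png

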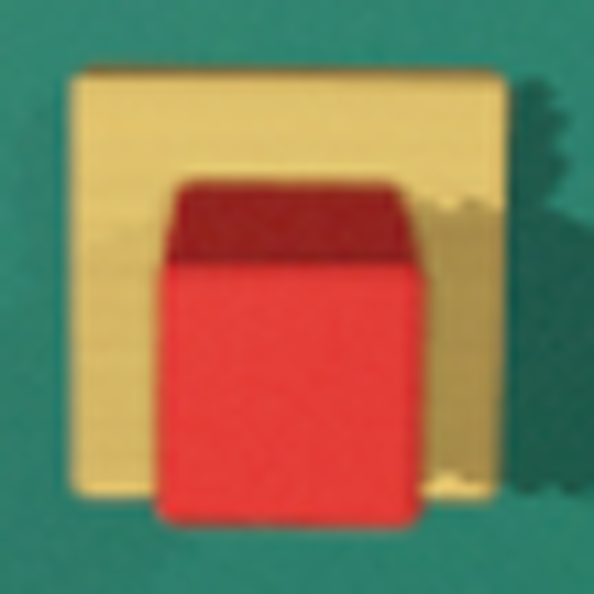

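```bash
python3 - <<'E'
from h import *
w=np.load('w1.npz');st={'ee_rot':w['R'],'tcp_pos':w['t']};c=viewer.get_calibration('wrist')
def f(pts,z):
    r=np.array([plane('w',228+(x+.5)/11-.5,148+(y+.5)/11-.5,z,c,st) for x,y in pts])
    t=(r-w['t'])@w['R'];print('tool',t.round(1).tolist(),t.mean(0).round(2))
    for i in range(4):
        e=t[(i+1)%4]-t[i];print(np.linalg.norm(e).round(1),np.degrees(np.arctan2(e[1],e[0])).round(1))
f([(160,265),(422,265),(420,526),(157,524)],62)
f([(72,77),(507,77),(499,495),(72,495)],12)
E
```

```text
tool [[14.3, -9.7, 136.7], [14.3, 13.2, 136.7], [-9.3, 13.3, 136.7], [-9.1, -10.2, 136.7]] [  2.56   1.66 136.72]
23.0 90.0
23.7 179.8
23.5 -89.6
23.5 1.1
tool [[24.7, -20.3, 186.7], [24.7, 24.0, 186.7], [-19.1, 23.9, 186.7], [-19.2, -20.9, 186.8]] [  2.79   1.68 186.72]
44.3 90.0
43.9 -179.9
44.8 -90.0
43.9 0.8
```

```bash
python3 -m crank '[[[2,1,50],[0,0,0],87],[[0,0,50],[0,0,0],87],[[0,0,40],[0,0,0],87],[[0,0,15],[0,0,0],87],[[0,0,0],[0,0,0],20],[[0,0,0],[0,0,0],20],[[0,0,0],[0,0,0],20],[[0,0,0],[0,0,0],20]]' 30; python3 -m crank '[[[0,0,0],[0,0,0],20],[[0,0,0],[0,0,0],20]]'
```

```text
clock: 2.65
tcp_pos: [588.8, -359.0, 45.8]
ee_rot: [[0.892, 0.453, 0.002], [0.453, -0.892, -0.001], [0.001, 0.001, -1.0]]
wrist_force: [1.0, -0.5, 0.3]
width: 50.6
clock: 2.9
tcp_pos: [588.2, -358.7, 44.7]
ee_rot: [[0.891, 0.453, 0.0], [0.453, -0.891, -0.0], [0.0, 0.0, -1.0]]
wrist_force: [0.7, 0.9, -0.3]
width: 30.2
```

```bash
python3 -m crank '[[[0,0,0],[0,0,0],20],[[0,0,0],[0,0,0],20],[[0,0,0],[0,0,0],20]]'; python3 -m crank '[[[0,0,-20],[0,0,0],20],[[0,0,-40],[0,0,0],20],[[0,0,-40],[0,0,0],20],[[0,0,0],[0,0,0],20]]'
python3 - <<'E'
from h import *
s=arm.observe();p,d=viewer.camera('wrist');np.savez('w2.npz',p=p,d=d,R=s['ee_rot'],t=s['tcp_pos'])
cv2.imwrite('pics/w2.png',p[:,:,::-1])
E
```

```text
clock: 3.28
tcp_pos: [588.3, -358.7, 44.6]
ee_rot: [[0.891, 0.453, -0.0], [0.453, -0.891, 0.0], [-0.0, -0.0, -1.0]]
wrist_force: [-0.2, -0.0, 0.6]
width: 23.8
clock: 3.78
tcp_pos: [590.3, -359.8, 149.6]
ee_rot: [[0.891, 0.453, 0.007], [0.453, -0.891, -0.004], [0.004, 0.006, -1.0]]
wrist_force: [0.5, 0.1, -2.8]
width: 23.8
```

View pics/w2.png

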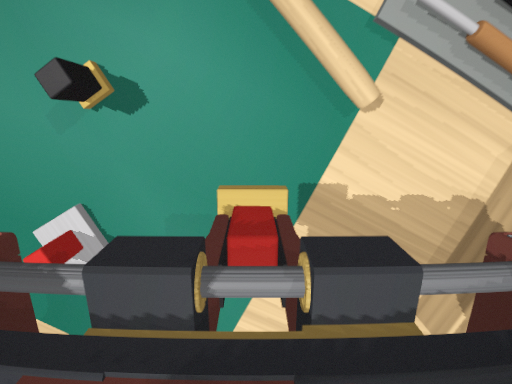

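```bash
python3 -m crank '[[[12,-47,0],[0,0,0],20],[[12,-47,0],[0,0,0],20],[[12,-47,0],[0,0,0],20],[[12,-47,0],[0,0,0],20],[[12,-47,0],[0,0,0],20],[[12,-47,0],[0,0,0],20],[[12,-47,0],[0,0,0],20],[[0,0,0],[0,0,10],20]]'; python3 -m crank '[[[0,0,0],[0,0,9.7],20],[[0,0,0],[0,0,0],20],[[0,0,0],[0,0,0],20]]'
python3 - <<'E'
from h import *
s=arm.observe();p,d=viewer.camera('wrist');np.savez('w3.npz',p=p,d=d,R=s['ee_rot'],t=s['tcp_pos'])
cv2.imwrite('pics/w3.png',p[:,:,::-1])
p,d=viewer.camera('top');np.savez('top3.npz',p=p,d=d);cv2.imwrite('pics/top3.png',p[:,:,::-1])
E
```

```text
clock: 4.82
tcp_pos: [512.1, -22.9, 143.5]
ee_rot: [[0.956, 0.295, -0.003], [0.295, -0.956, 0.002], [-0.002, -0.003, -1.0]]
wrist_force: [0.6, -1.2, -3.2]
width: 23.9
clock: 5.2
tcp_pos: [513.5, -27.4, 144.0]
ee_rot: [[0.992, 0.13, -0.001], [0.13, -0.992, -0.0], [-0.001, -0.0, -1.0]]
wrist_force: [0.1, -1.0, -3.3]
width: 23.9
```

View pics/w3.png

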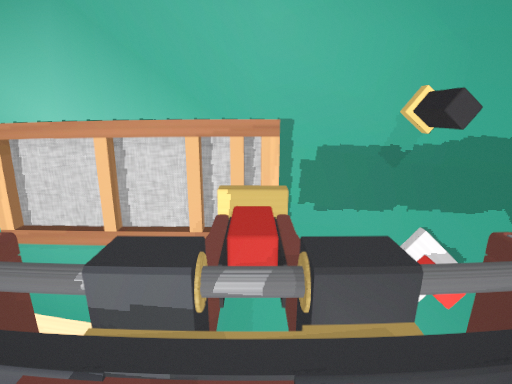

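View pics/top3.png

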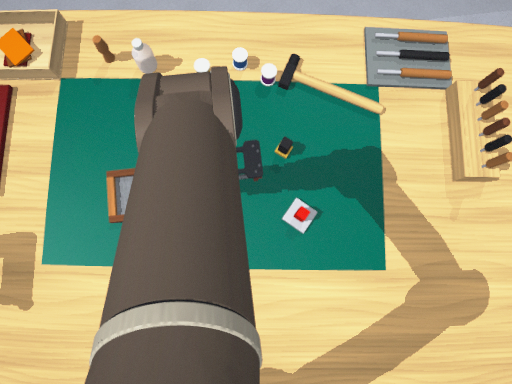

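The wrist view shows the stamp held level over the right end of the board. The far board edge runs from (0,125) to (280,120), and the first slot shows at x 243–262. I'll measure the board and the held plate in this frame.

```bash
python3 - <<'E'
from h import *
p=np.load('w3.npz')['p'][:,:,::-1]
cv2.imwrite('pics/w3c.png',cv2.resize(p[110:250,90:300],None,fx=3.7,fy=3.7,interpolation=cv2.INTER_CUBIC))
E
```

```text
(no output)
```

View pics/w3c.png

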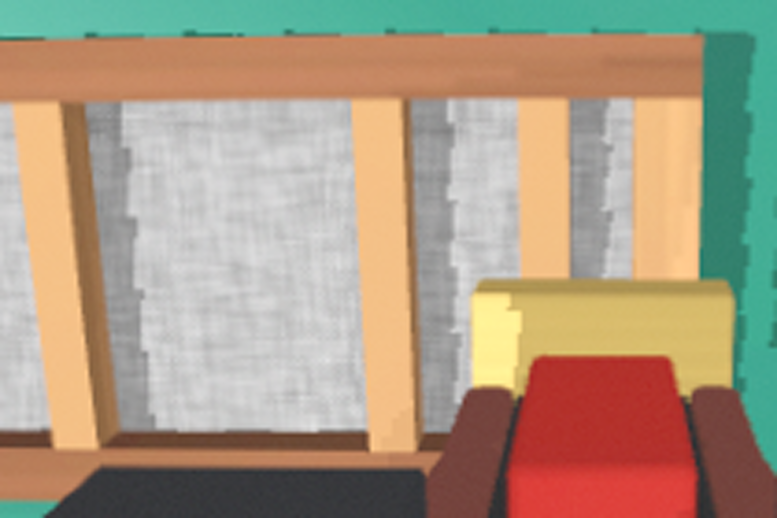

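```bash
python3 - <<'E'
from h import *
w=np.load('w3.npz');st={'ee_rot':w['R'],'tcp_pos':w['t']};c=viewer.get_calibration('wrist')
def g(x,y,z):
    r=plane('w',90+(x+.5)/3.7-.5,110+(y+.5)/3.7-.5,z,c,st); return r,(r-w['t'])@w['R']
for n,x,y,z in [('cor',704,34,22),('far',0,40,22),('s1r',635,98,22),('s1l',570,98,22),('s2r',519,98,22),('s2l',405,98,22),('s3r',352,98,22),('s3l',63,100,22),('s3r near',368,450,22),('s3l near',98,450,22),('s1l b',570,275,22),('cor b',698,275,22),('pl',473,294,111.4),('pr',735,294,111.4)]:
    a,b=g(x,y,z);print(n,a.round(1),b.round(1))
E
```

```text
cor [580.1 -43.1  22. ] [ 64.2  24.2 122. ]
far [557.9 126.1  22. ] [  64.1 -146.5  122. ]
s1r [563.  -28.9  22. ] [ 49.1   7.9 122. ]
s1l [561.  -13.4  22. ] [ 49.1  -7.7 122. ]
s2r [559.4  -1.2  22. ] [ 49.1 -20.  122. ]
s2l [555.9  26.1  22. ] [ 49.2 -47.5 122. ]
s3r [554.3  38.8  22. ] [ 49.2 -60.4 122. ]
s3l [545.2 109.9  22. ] [  49.4 -132.   122. ]
s3r near [464.4  27.7  22. ] [-41.4 -61.  122.1]
s3l near [454.5  99.2  22. ] [ -41.9 -133.2  122.1]
s1l b [517.7 -18.8  22. ] [  5.4  -8.  122. ]
cor b [521.8 -50.5  22. ] [  5.4  24.  122. ]
pl [532.6  -3.1 111.4] [ 22.2 -21.6  32.6]
pr [538.3 -46.6 111.4] [22.2 22.2 32.6]
```

```bash
python3 -m crank '[[[2,0,35],[0,0,0],20],[[2,0,30],[0,0,0],20],[[0,0,8],[0,0,0],20],[[0,0,2],[0,0,0],20],[[0,0,0],[0,0,0],20]]'; python3 -m crank '[[[0,0,1],[0,0,0],20],[[0,0,1],[0,0,0],20],[[0,0,0],[0,0,0],20]]'
```

```text
clock: 5.92
tcp_pos: [518.6, -27.0, 70.5]
ee_rot: [[0.992, 0.126, 0.001], [0.126, -0.992, -0.0], [0.001, 0.0, -1.0]]
wrist_force: [0.0, -0.4, -2.1]
width: 24.0
clock: 6.3
tcp_pos: [518.1, -26.9, 67.9]
ee_rot: [[0.992, 0.126, 0.0], [0.126, -0.992, -0.0], [0.0, 0.0, -1.0]]
wrist_force: [0.7, -1.0, -2.7]
width: 23.7
```

```bash
python3 -m crank '[[[0,0,1],[0,0,0],20],[[0,0,0.5],[0,0,0],20],[[0,0,0],[0,0,0],20]]';python3 -m crank '[[[0,0,0.5],[0,0,0],20],[[0,0,0],[0,0,0],20]]'
```

```text
clock: 6.68
tcp_pos: [518.1, -26.9, 66.5]
ee_rot: [[0.992, 0.126, 0.0], [0.126, -0.992, -0.0], [0.0, 0.0, -1.0]]
wrist_force: [-1.4, -1.5, 5.0]
width: 23.9
clock: 6.92
tcp_pos: [518.1, -26.9, 66.5]
ee_rot: [[0.992, 0.126, 0.0], [0.126, -0.992, -0.0], [0.0, 0.0, -1.0]]
wrist_force: [-4.4, -0.2, 11.5]
width: 23.8
```

Contact on slot 1: the underside is at 21.9 mm (22 expected) with a clear reaction force. Next is slot 2.

```bash
python3 -m crank '[[[0,0,0],[0,0,0],20],[[0,0,0],[0,0,0],20],[[0,0,-12],[0,0,0],20],[[0,0,-12],[0,0,0],20],[[0,-17,0],[0,0,0],20],[[0,-17,0],[0,0,0],20],[[0,0,0],[0,0,0],20],[[0,0,0],[0,0,0],20]]'; python3 -m crank '[[[0,0,10],[0,0,0],20],[[0,0,9],[0,0,0],20],[[0,0,3],[0,0,0],20],[[0,0,1],[0,0,0],20],[[0,0,0],[0,0,0],20]]'; python3 -m crank '[[[0,0,0.5],[0,0,0],20],[[0,0,0.5],[0,0,0],20],[[0,0,0],[0,0,0],20]]'
```

```text
clock: 7.92
tcp_pos: [513.4, 7.0, 89.3]
ee_rot: [[0.992, 0.127, -0.001], [0.127, -0.992, -0.0], [-0.001, 0.0, -1.0]]
wrist_force: [-0.8, -0.1, -2.3]
width: 24.0
clock: 8.55
tcp_pos: [513.8, 6.7, 66.6]
ee_rot: [[0.992, 0.126, 0.0], [0.126, -0.992, -0.0], [0.0, 0.0, -1.0]]
wrist_force: [0.6, -0.4, -2.1]
width: 24.3
clock: 8.93
tcp_pos: [513.9, 6.8, 66.5]
ee_rot: [[0.992, 0.126, 0.001], [0.126, -0.992, -0.0], [0.001, 0.0, -1.0]]
wrist_force: [-3.9, -1.0, 8.7]
width: 23.8
```

Contact on slot 2, again at 21.9 mm. Lifting and moving to slot 3.

```bash
python3 -m crank '[[[0,0,0],[0,0,0],20],[[0,0,0],[0,0,0],20],[[0,0,-12],[0,0,0],20],[[0,0,-12],[0,0,0],20],[[0,-31,0],[0,0,0],20],[[0,-31,0],[0,0,0],20],[[0,0,0],[0,0,0],20],[[0,0,0],[0,0,0],20]]'
python3 - <<'E'
from h import *
s=arm.observe();p,d=viewer.camera('wrist');np.savez('w4.npz',p=p,d=d,R=s['ee_rot'],t=s['tcp_pos'])
cv2.imwrite('pics/w4c.png',cv2.resize(p[110:250,140:370,::-1],None,fx=3.4,fy=3.4,interpolation=cv2.INTER_CUBIC))
E
```

```text
clock: 9.93
tcp_pos: [506.1, 67.8, 90.0]
ee_rot: [[0.992, 0.126, 0.0], [0.126, -0.992, -0.0], [0.0, 0.001, -1.0]]
wrist_force: [-0.5, 0.2, -2.0]
width: 23.9
```

View pics/w4c.png

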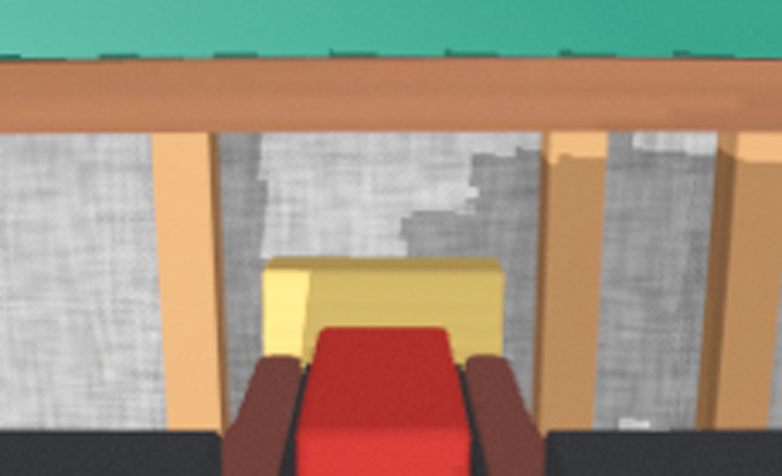

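The plate spans 263–503 in the crop and the slot 212–542, so it is centred with over 10 mm clearance each side. Lowering it now.

```bash
python3 -m crank '[[[0,0,14],[0,0,0],20],[[0,0,14],[0,0,0],20],[[0,0,6],[0,0,0],20],[[0,0,2],[0,0,0],20],[[0,0,0],[0,0,0],20]]'; python3 -m crank '[[[0,0,0.5],[0,0,0],20],[[0,0,0.5],[0,0,0],20],[[0,0,0.5],[0,0,0],20],[[0,0,0],[0,0,0],20]]'
```

```text
clock: 10.6
tcp_pos: [505.9, 68.4, 53.5]
ee_rot: [[0.992, 0.126, -0.0], [0.126, -0.992, -0.0], [-0.0, -0.0, -1.0]]
wrist_force: [-0.1, 0.4, -3.4]
width: 23.6
clock: 11.1
tcp_pos: [506.1, 68.3, 52.5]
ee_rot: [[0.992, 0.126, 0.0], [0.126, -0.992, -0.0], [0.0, 0.0, -1.0]]
wrist_force: [-2.2, -0.3, 2.5]
width: 24.1
```

Floor contact at 7.9 mm (8 expected). Releasing and rising straight up.

```bash
python3 -m crank '[[[0,0,0],[0,0,0],60],[[0,0,0],[0,0,0],60],[[0,0,0],[0,0,0],60],[[0,0,0],[0,0,0],60],[[0,0,0],[0,0,0],60]]';python3 -m crank '[[[0,0,-15],[0,0,0],60],[[0,0,-30],[0,0,0],60],[[0,0,-50],[0,0,0],60],[[0,0,-50],[0,0,0],60],[[0,0,0],[0,0,0],60],[[0,0,0],[0,0,0],60]]'
python3 - <<'E'
from h import *
s=arm.observe();p,d=viewer.camera('wrist');np.savez('w5.npz',p=p,d=d,R=s['ee_rot'],t=s['tcp_pos'])
cv2.imwrite('pics/w5.png',p[:,:,::-1])
p,d=viewer.camera('side');np.savez('side5.npz',p=p,d=d);cv2.imwrite('pics/side5.png',p[:,:,::-1])
E
```

```text
clock: 11.72
tcp_pos: [505.9, 68.4, 52.1]
ee_rot: [[0.992, 0.126, 0.0], [0.126, -0.992, 0.0], [0.0, -0.0, -1.0]]
wrist_force: [-0.7, 0.1, 0.8]
width: 60.0
clock: 12.48
tcp_pos: [505.6, 68.2, 197.4]
ee_rot: [[0.992, 0.126, 0.0], [0.126, -0.992, -0.0], [0.0, 0.0, -1.0]]
wrist_force: [-0.1, -0.5, -1.5]
width: 60.0
```

View pics/w5.png

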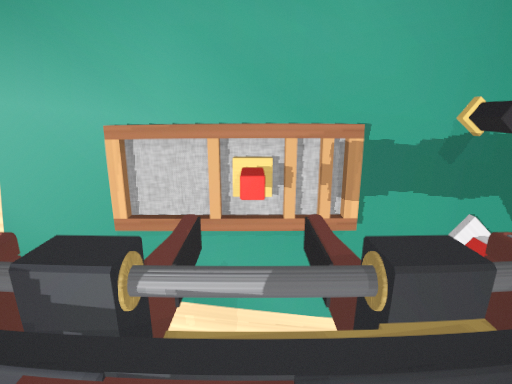

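View pics/side5.png

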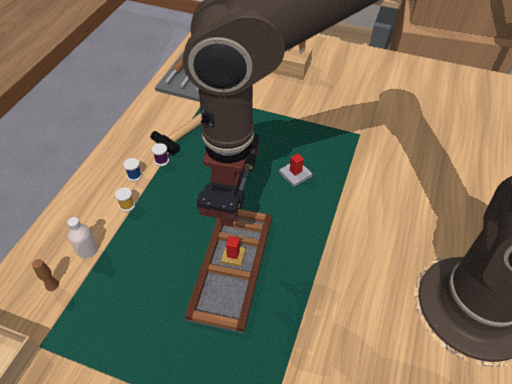

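The stamp sits square in the third slot (plate about (233–272, 158–197) in the wrist view; (233,250) in the side view). The steel stamp is still at (296,168) in the side view, as at the start. One depth check for flatness, then I hand in.

```bash
python3 - <<'E'
from h import *
w=np.load('w5.npz');st={'ee_rot':w['R'],'tcp_pos':w['t']};c=viewer.get_calibration('wrist')
for u,v in [(237,163),(268,163),(237,192),(268,190),(253,185),(250,192),(225,160)]:
    print(u,v,px2w('w',u,v,float(w['d'][v,u]),c,st).round(1))
workorder.hand_in(); print(arm.observe()['clock'])
E
```

```text
237 163 [520.3  86.9  22.3]
268 163 [524.5  53.4  21.8]
237 192 [487.8  83.2  21.5]
268 190 [494.7  49.3  22.5]
253 185 [509.2  68.   71.5]
250 192 [502.4  70.   72.2]
225 160 [520.2 101.1  10.4]
the job is handed in; nothing more can be done
the job is handed in; nothing more can be done
```

The brass stamp with the red grip is lying flat in the third slot, the first one that takes it, and the job is handed in. I held it by the grip throughout. I set it down on the first slot, then the second, then lowered it into the third, let go and rose clear.

- **Contacts:** the underside read about 21.9 mm on each of the first two slots (22 expected) and about 7.9 mm on the third slot's floor (8 expected). Each time the force reading confirmed contact, and the highest reading was about 12 N.
- **Flatness:** in the last depth check the plate's four corners all read 21.5–22.5 mm and the grip top about 72 mm. The plate should read 20 mm and the grip 70 mm, but the slot floor beside it also read about 2 mm high. That matches the camera's 2 mm calibration error, so the stamp is level on the floor.
- **Other stamps:** the steel stamp was in the same place in the last side picture. The black stamp was partly hidden by the arm there, and I did not measure its position again. It was standing in the last wrist picture, and the carried stamp passed over 30 mm above the tops of both.
- **Time:** about 12.6 s of the 38 s allowed.

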